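Nest the three steel beakers

TASK

Put the three empty steel beakers away as one nest: stand the medium one inside the wide one and the narrow one inside the medium one, each upright and flat on the floor of the one round it. Build the nest where the wide beaker now stands, without pushing it about; set the beakers down rather than dropping them, tip none over, and leave the other things on the counter where they are.

Things in the scene. Friction and masses are not known exactly. Their poses are not given: they have to be found in the camera images.
- wide_beaker_mid (a point): the wide beaker: a low round open steel beaker, upright, outside diameter 84 mm, height 28 mm, wall 3 mm (inside diameter 78 mm), floor 4 mm thick, about 250 g. The point is on its axis half-way up (14 mm above its underside); z is its axis, upward. The nest is built in it where it stands on the counter (counter top z = 0)
- medium_beaker_mid (a point): the medium beaker: a round open steel beaker, upright, outside diameter 58 mm, height 52 mm, wall 3 mm (inside diameter 52 mm), floor 4 mm thick, about 100 g. The point is on its axis half-way up (26 mm above its underside); z is its axis, upward. Its outside is plain and straight from 7 mm above the underside to the rim. Standing in the wide beaker its rim is 28 mm above the wide one's rim
- narrow_beaker_mid (a point): the narrow beaker: a tall slim round open steel beaker, upright, outside diameter 38 mm, height 74 mm, wall 3 mm, floor 4 mm thick, about 80 g. The point is on its axis half-way up (37 mm above its underside); z is its axis, upward. Its outside is plain and straight. Standing in the medium beaker its rim is 26 mm above the medium one's rim. The three beakers start apart on the counter, in any of three places
- oil_bottle: bystander: brown bottle with black cap, 44 mm across, 72 mm high; origin at the centre of its underside
- brass_box: bystander: closed round yellow parts box, 45 mm across, 23 mm high; origin at the centre of its underside
- movement_holder: bystander: small wooden block with two metal jaws, 30x58x20 mm, long side along its y; origin at the centre of its underside. Fixed obstacles to its right: an instrument with a screen on a black cabinet fills x 0.47 to 0.70, y -0.45 to -0.10, up to z 0.44; the white box fills x 0.43 to 0.70, y -0.17 to 0.05, up to z 0.15; an arm starting on that side should draw back before swinging left

How it is judged:
By the outcome, as a careful person would: the job done as asked, in the order asked, and still so for the second after the job is handed in, with the robot touching nothing.
It also fails if it takes over 59 s, if anything falls off the work surface, if the arm or the gripper's body presses on something with over 40 N, if the wrist force passes 120 N, or if a joint passes its speed limit or range.

ROBOT

A 6-joint arm with a two-finger parallel gripper is mounted at the origin on a cart in front of the work surface, level with it; the furniture and walls round the work are solid. World frame = base frame: x ahead of the robot, y to its left, z up, the work surface at z = 0. Lengths are in m, angles in degrees, forces in N, time in s.
With the tool pointing down it reaches from about 0.3 to 0.775 m from the base axis. Payload 14.6 kg.
Tool frame: the origin (TCP) lies at the very end of the fingers, on their centre line; the grasp point (between the pads) lies 19 mm behind it (ctrl.hold_point_z is the distance from the TCP to the grasp point, in m); z points along the fingers, x is the direction in which the jaws open and shut, and the axes are right-handed (so a half turn about z gives the same grasp; the last joint's range is limited). The gripper opens to 94 mm and grips with 3 to 60 N. Pads are 16 mm wide; open, the fingers measure 119 mm over their backs; the gripper's body (75 mm by 177 mm) begins 78 mm behind the grasp point.
Start: joints at [69.064, 17.183, 87.147, -0, 75.671, -3.816], TCP at [0.162, 0.526, 0.205] pointing down, gripper open.
Joint ranges: [-173.82, 173.82], [-45.26, 126.66], [13.44, 144.39], [-59.66, 239.66], [0, 175.72], [-146.38, 146.38]. Speed limits (degrees/s): [127.2, 127.2, 147.25, 180, 180, 180].

INTERFACE

Orientations are given as [roll, pitch, yaw] about the fixed x, y, z axes, in that order (R = Rz(yaw) Ry(pitch) Rx(roll)).
In Python, from workcell import ctrl, imaging, finder gives the robot as it stands.
- The arm moves only by the tool drive_tool, never from a script. Its argument "motion" is one flat list of numbers, 6 for each row, row after row: the shift along the world's x, y, z in m, then the turn, a rotation vector about the world's x, y, z in degrees. A call has 1 to 5 rows; each row is the pose to reach, as a shift and turn from the pose commanded when the call began; what a row does not reach only later rows make up. A row lasts 1/12 s, in which the tool goes at most 41.7 mm and 7.16 degrees, less where a joint would pass 70% of its speed; a pose out of reach is approached as far as the arm can. A call with a gripper value outside its range is refused whole. "gripper" is the gripper command: -1 is shut, 1 is fully open, values between are in proportion, set as the call begins (left out, the last holds). The fingers move at their own pace and stop on an object; "newtons" is the grip in N (left out, the last holds). Time passes only in rows, so rows that repeat a pose let the fingers close. It gives the time, the measured TCP pose, the force and the opening at its end, in the units of the state.
- ctrl.observe(): the state, without advancing time (a new reading comes with each control period).
- imaging.read_camera(name): name is "scene" or "top"; returns a dict with "frame" (384x512x3 uint8, blue, green, red), "range_z" (384x512 float32, m along the optical axis (not along the pixel's ray), 0 where there is no reading), "K" (3x3 intrinsics, pixels), "rvec" (rotation vector, rad) and "tvec" (3), from world to camera coordinates, as OpenCV has them. Camera axes: x right, y down, z forward; pixel columns grow to the right and rows downward; lengths in m; the calibration is good to about 2 mm. A picture is of the moment at which its call begins.
- ctrl.finish_job(): hands the job in, once; it reports no verdict.
Trained networks look in the newest picture that a camera, given by its name, has taken for a name from the list of things; names that differ only in an ending like _2 or _b are one class to them, and where a whole thing is asked for, a point or a joint stands for the part that bears it (a point fixed in the world has none). Each returns a list of dicts, best first, with "conf" (0 to 1); they miss things now and then, are a little off and sometimes report something else, mostly with a low value. They report only what shows in the picture. A call takes as long as a camera call.
- finder.outline_of(thing, camera): "region" (384x512 bool, what is visible of it) and "bbox" ([left, top, right, bottom] in pixels, round what is visible of it).
The state is a dict: "time": time; "qpos": joint angles; "joint_velocities": joint speeds; "tau": joint torques, N m; "eef_pos": TCP position; "tool_rot": TCP orientation; "contact_force": force on the tool from outside, world axes, zero at the start; "ft_torque": the same for the moment, N m; "width": opening from 0.0 (shut) to 1.0 (fully open).
Only numpy, scipy, OpenCV 4.12 (cv2) and the standard library are available. Lean on these libraries where they do the work, as an engineer would, in place of code of your own. Each camera call takes 0.05 s, during which the arm holds its last target. There are 200 camera calls.

## Working session

There is one attempt and no reset: what is moved stays moved. The work goes in short steps, Python scripts to look and compute and a tool call to move; the robot and the scene stay as the last step left them, time stands still between calls to the robot, and variables do not carry over. Pictures are saved under pics/ and viewed, about 8 in all and at most 12, crops included, and the job is handed in when it is done.

Besides the shell and the picture viewer there is one more tool, called after "Emit:" as name(argument=value, ...) on one line, values as JSON. drive_tool: Moves the arm, as the interface text tells. Its arguments: {"type":"object","properties":{"motion":{"type":"array","items":{"type":"number"}},"gripper":{"type":"number"},"newtons":{"type":"number"}},"required":["motion"]}

```bash
mkdir -p pics; cat > h.py <<'E'
import numpy as np, cv2
from workcell import ctrl, imaging, finder
def cam(n):
    c=imaging.read_camera(n); R=cv2.Rodrigues(np.array(c["rvec"],float))[0]
    z=c["range_z"]; v,u=np.mgrid[:384,:512]; K=c["K"]
    P=np.stack([(u-K[0,2])/K[0,0]*z,(v-K[1,2])/K[1,1]*z,z],-1)
    W=(P-np.array(c["tvec"]).reshape(3))@R; W[z==0]=np.nan
    return c,W
E
python3 - <<'E'
from h import *
s=ctrl.observe(); print({k:np.round(v,3) for k,v in s.items()})
ims=[]
for n in ["scene","top"]:
    c,W=cam(n); ims.append(c["frame"]); 
    cv2.imwrite(f"pics/{n}1.png",c["frame"])
    print(n,"cam pos",-cv2.Rodrigues(c["rvec"])[0].T@np.array(c["tvec"]).reshape(3),c["K"][0,0])
    for t in ["wide_beaker_mid","medium_beaker_mid","narrow_beaker_mid","oil_bottle","brass_box","movement_holder"]:
        for d in finder.outline_of(t,n)[:2]:
            P=W[d["region"]]; P=P[~np.isnan(P[:,0])]
            if len(P): print(t,round(d["conf"],2),d["bbox"],len(P),"min/med/max",np.round(np.percentile(P,[2,50,98],axis=0),3).tolist())
E
```

```text
{'time': np.float64(0.0), 'qpos': array([ 6.9063e+01,  1.7215e+01,  8.7181e+01,  1.0000e-03,  7.5669e+01,
       -3.8120e+00]), 'joint_velocities': array([-0.093,  0.015, -0.012,  0.042,  0.013,  0.071]), 'tau': array([-2.0000e-03, -5.3180e+01, -3.5273e+01,  7.1000e-02,  2.4000e-02,
       -0.0000e+00]), 'eef_pos': array([0.162, 0.525, 0.205]), 'tool_rot': array([-1.79995e+02,  6.60000e-02,  7.28750e+01]), 'contact_force': array([-0.213,  0.036, -0.089]), 'ft_torque': array([-0.002,  0.007, -0.031]), 'width': np.float64(1.002)}
scene cam pos [ 0.09893643 -0.40175641  0.68733775] 457.20323873311736
wide_beaker_mid 0.95 [264.0, 183.8, 305.8, 217.4] 988 min/med/max [[0.544, 0.169, 0.004], [0.59, 0.215, 0.013], [0.625, 0.25, 0.031]]
wide_beaker_mid 0.52 [255.5, 247.7, 281.6, 278.4] 451 min/med/max [[0.437, 0.047, 0.001], [0.45, 0.07, 0.013], [0.468, 0.104, 0.023]]
narrow_beaker_mid 0.84 [224.1, 194.3, 240.9, 230.5] 646 min/med/max [[0.431, 0.198, 0.002], [0.445, 0.207, 0.052], [0.466, 0.253, 0.077]]
oil_bottle 0.81 [294.5, 137.2, 311.7, 163.9] 466 min/med/max [[0.704, 0.302, 0.001], [0.7
[... 614 characters left out ...]
, 0.006], [0.594, 0.417, 0.054]]
narrow_beaker_mid 0.58 [274.1, 231.0, 292.8, 252.5] 316 min/med/max [[0.433, 0.201, -0.001], [0.451, 0.219, 0.006], [0.469, 0.236, 0.076]]
oil_bottle 0.58 [217.3, 103.8, 238.8, 126.9] 408 min/med/max [[0.705, 0.304, 0.006], [0.718, 0.323, 0.049], [0.74, 0.344, 0.074]]
brass_box 0.97 [169.7, 258.6, 193.2, 275.7] 390 min/med/max [[0.382, 0.41, 0.007], [0.403, 0.431, 0.022], [0.423, 0.452, 0.026]]
movement_holder 0.55 [332.8, 232.1, 362.5, 245.1] 395 min/med/max [[0.439, 0.053, -0.001], [0.453, 0.081, 0.012], [0.469, 0.107, 0.022]]
movement_holder 0.36 [218.7, 102.1, 240.0, 127.6] 425 min/med/max [[0.705, 0.304, 0.0], [0.718, 0.323, 0.049], [0.74, 0.344, 0.074]]
```

```bash
python3 -c "
import cv2,numpy as np
a=cv2.imread('pics/scene1.png');b=cv2.imread('pics/top1.png')
cv2.imwrite('pics/both1.png',cv2.resize(np.vstack([a,b]),(800*512//512//1,1200))[:600]);cv2.imwrite('pics/both2.png',cv2.resize(b,(800,600)))"
```

```text
(no output)
```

View pics/scene1.png

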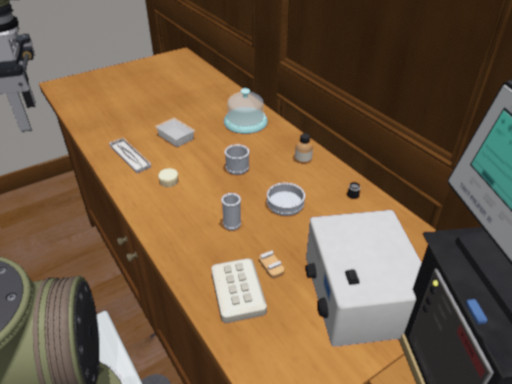

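View pics/both2.png

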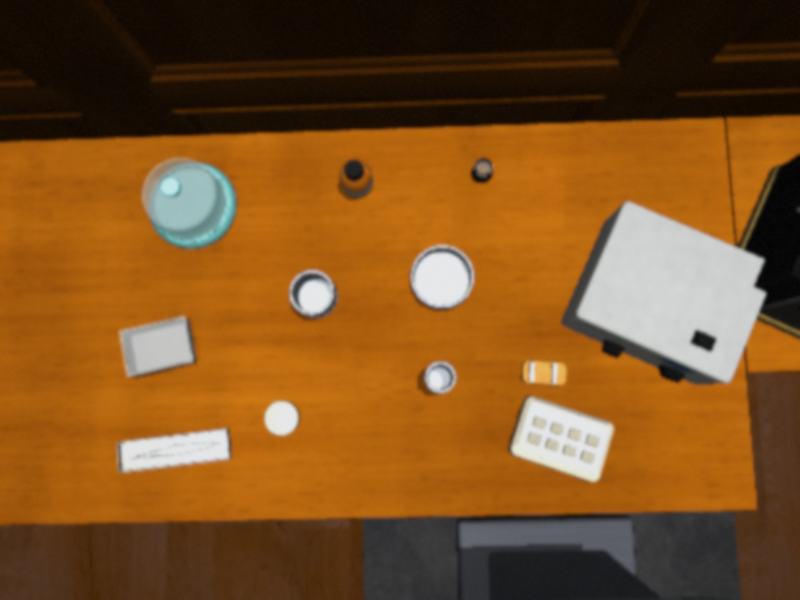

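```bash
cat >> h.py <<'E'
from scipy.optimize import least_squares
def rim(W,c0,h,r,tol=.05,zt=.004):
    m=(np.abs(W[...,2]-h)<zt)&(np.hypot(W[...,0]-c0[0],W[...,1]-c0[1])<r+tol)
    P=W[m]
    f=least_squares(lambda p:np.hypot(P[:,0]-p[0],P[:,1]-p[1])-(r-.0015),c0,loss="soft_l1",f_scale=.001)
    ang=np.arctan2(P[:,1]-f.x[1],P[:,0]-f.x[0])
    return f.x.round(4),len(P),len(np.unique((ang//.5))),np.sqrt(np.mean(f.fun**2)).round(4),np.median(P[:,2]).round(4)
E
python3 - <<'E'
from h import *
for n in ["scene","top"]:
    c,W=cam(n)
    for t,c0,h,r in [("wide",(.586,.211),.028,.042),("medium",(.567,.387),.052,.029),("narrow",(.451,.219),.074,.019)]:
        print(n,t,rim(W,c0,h,r,.02,.006))
    print("counter z",np.nanmedian(W[...,2][(abs(W[...,0]-.5)<.02)&(abs(W[...,1]-.3)<.02)]))
E
```

```text
scene wide (array([0.5853, 0.2091]), 294, 14, np.float64(0.0013), np.float64(0.0281))
scene medium (array([0.5648, 0.3825]), 172, 14, np.float64(0.0015), np.float64(0.0521))
scene narrow (array([0.449 , 0.2163]), 147, 14, np.float64(0.0012), np.float64(0.0741))
counter z 0.0018807336432345352
top wide (array([0.5863, 0.2119]), 220, 14, np.float64(0.0011), np.float64(0.0275))
top medium (array([0.5661, 0.3851]), 163, 14, np.float64(0.0011), np.float64(0.0514))
top narrow (array([0.4501, 0.2195]), 105, 14, np.float64(0.0011), np.float64(0.0733))
counter z -0.0005156444609739596
```

Emit:
drive_tool(motion=[0.02, -0.007, 0, 0, 0, 0, 0.055, -0.019, 0, 0, 0, 0, 0.092, -0.032, 0, 0, 0, 0, 0.129, -0.045, 0, 0, 0, 0, 0.166, -0.058, 0, 0, 0, 0], gripper=1, newtons=15)

```text
time: 1.22
eef_pos: [0.3294, 0.4668, 0.2056]
tool_rot: [180.0, -0.0, 72.9]
contact_force: [-0.1, 0.2, -0.7]
width: 1.002
```

Emit:
drive_tool(motion=[0.037, -0.013, -0.01, 0, 0, 0, 0.074, -0.026, -0.02, 0, 0, 0, 0.111, -0.039, -0.03, 0, 0, 0, 0.148, -0.052, -0.04, 0, 0, 0, 0.18, -0.063, -0.05, 0, 0, 0])

```text
time: 1.63
eef_pos: [0.5101, 0.4032, 0.1549]
tool_rot: [180.0, -0.0, 72.8]
contact_force: [0.6, 0.0, -0.0]
width: 1.001
```

Emit:
drive_tool(motion=[0.02, -0.007, -0.01, 0, 0, 0, 0.04, -0.014, -0.02, 0, 0, 0, 0.055, -0.019, -0.03, 0, 0, 0, 0.0575, -0.021, -0.035, 0, 0, 0, 0.0575, -0.021, -0.035, 0, 0, 0])

```text
time: 2.05
eef_pos: [0.5653, 0.3828, 0.1187]
tool_rot: [-179.9, 0.1, 72.8]
contact_force: [-0.9, -0.1, 0.3]
width: 0.999
```

Emit:
drive_tool(motion=[0, 0.001, -0.02, 0, 0, 0, 0, 0.001, -0.045, 0, 0, 0, 0, 0.001, -0.07, 0, 0, 0, 0, 0.001, -0.085, 0, 0, 0, 0, 0.001, -0.091, 0, 0, 0])

```text
time: 2.47
eef_pos: [0.5635, 0.3849, 0.0276]
tool_rot: [-179.9, 0.1, 72.9]
contact_force: [-0.2, 0.4, 0.3]
width: 1.004
```

Emit:
drive_tool(motion=[0, 0, 0, 0, 0, 0, 0, 0, 0, 0, 0, 0, 0, 0, 0, 0, 0, 0, 0, 0, 0, 0, 0, 0, 0, 0, 0, 0, 0, 0], gripper=0.3)

```text
time: 2.88
eef_pos: [0.5657, 0.3849, 0.0306]
tool_rot: [179.9, -0.1, 72.9]
contact_force: [0.5, -0.2, 0.0]
width: 0.68
```

Emit:
drive_tool(motion=[0, 0, 0, 0, 0, 0, 0, 0, 0, 0, 0, 0, 0, 0, 0, 0, 0, 0, 0, 0, 0, 0, 0, 0, 0, 0, 0, 0, 0, 0], gripper=0.1, newtons=15)

```text
time: 3.3
eef_pos: [0.5656, 0.3848, 0.0302]
tool_rot: [180.0, -0.0, 72.9]
contact_force: [-1.0, -0.2, 5.8]
width: 0.624
```

Emit:
drive_tool(motion=[0, 0, 0, 0, 0, 0, 0, 0, 0, 0, 0, 0, 0, 0, 0, 0, 0, 0, 0, 0, 0, 0, 0, 0, 0, 0, 0, 0, 0, 0], gripper=-0.2, newtons=20)

```text
time: 3.72
eef_pos: [0.5656, 0.3848, 0.0302]
tool_rot: [180.0, -0.0, 72.9]
contact_force: [-1.2, 0.3, 6.0]
width: 0.622
```

Emit:
drive_tool(motion=[0, 0, 0.01, 0, 0, 0, 0, 0, 0.025, 0, 0, 0, 0, 0, 0.045, 0, 0, 0, 0, 0, 0.06, 0, 0, 0, 0, 0, 0.065, 0, 0, 0])

```text
time: 4.13
eef_pos: [0.5662, 0.3851, 0.0976]
tool_rot: [179.9, -0.2, 72.9]
contact_force: [0.2, 0.4, -0.6]
width: 0.62
```

```bash
python3 - <<'E'
from h import *
s=ctrl.observe(); print(s["eef_pos"],s["width"],s["contact_force"])
c,W=cam("scene"); cv2.imwrite("pics/lift.png",cv2.resize(c["frame"][90:282,140:396],(768,576)))
for n in ["scene","top"]:
    c,W=cam(n)
    print(n,"wide",rim(W,(.586,.2105),.028,.042,.01,.006))
    p=W[(abs(W[...,0]-.5655)<.04)&(abs(W[...,1]-.384)<.04)]; print(np.histogram(p[:,2],np.arange(0,.15,.01))[0])
E
```

```text
[0.56621456 0.38509033 0.09761138] 0.6203432066393876 [ 0.17081502  0.36798408 -0.61084637]
scene wide (array([0.585, 0.209]), 295, 14, np.float64(0.0014), np.float64(0.028))
[567   0   0   0   0   0   2  61  85  93 106 125  88  22]
top wide (array([0.5861, 0.2118]), 228, 14, np.float64(0.0011), np.float64(0.0275))
[0 0 0 0 0 0 0 0 0 0 0 0 0 0]
```

View pics/lift.png

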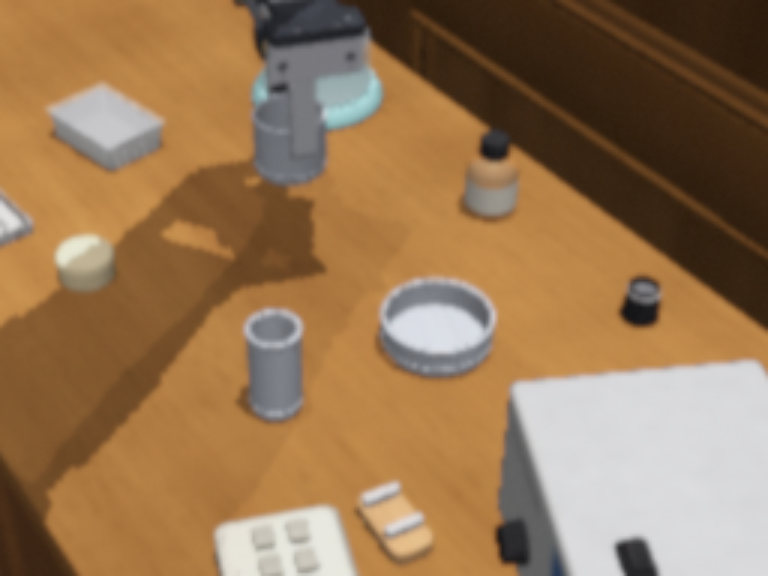

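Emit:
drive_tool(motion=[0.001, -0.01, 0.003, 0, 0, 0, 0.003, -0.03, 0.005, 0, 0, 0, 0.006, -0.055, 0.005, 0, 0, 0, 0.009, -0.08, 0.005, 0, 0, 0, 0.012, -0.105, 0.005, 0, 0, 0])

```text
time: 4.7
eef_pos: [0.5769, 0.2777, 0.0984]
tool_rot: [-179.9, 0.1, 72.9]
contact_force: [1.1, -0.3, -0.8]
width: 0.625
```

Emit:
drive_tool(motion=[0.003, -0.025, 0, 0, 0, 0, 0.006, -0.048, 0, 0, 0, 0, 0.008, -0.064, 0, 0, 0, 0, 0.0083, -0.0688, 0, 0, 0, 0, 0.0083, -0.0688, 0, 0, 0, 0])

```text
time: 5.12
eef_pos: [0.5856, 0.2094, 0.0989]
tool_rot: [-179.9, 0.0, 72.8]
contact_force: [-0.9, 0.9, -1.2]
width: 0.623
```

Emit:
drive_tool(motion=[0, 0, 0, 0, 0, 0, 0, 0, 0, 0, 0, 0])

```text
time: 5.28
eef_pos: [0.5854, 0.2117, 0.0992]
tool_rot: [-180.0, 0.0, 72.9]
contact_force: [0.1, -0.0, -0.5]
width: 0.623
```

```bash
python3 - <<'E'
from h import *
s=ctrl.observe(); print(s["eef_pos"],s["width"],s["contact_force"])
c,W=cam("scene"); cv2.imwrite("pics/over.png",cv2.resize(c["frame"][110:254,190:382],(768,576)))
# held beaker: side points between z .06 and .09, fit cylinder
m=(W[...,2]>.071)&(W[...,2]<.092)&(np.hypot(W[...,0]-.586,W[...,1]-.21)<.045)
P=W[m]; f=least_squares(lambda p:np.hypot(P[:,0]-p[0],P[:,1]-p[1])-.029,(.586,.21),loss="soft_l1",f_scale=.001)
print(len(P),f.x,np.sqrt(np.mean(f.fun**2)), "lowest",np.nanmin(P[:,2]))
print(np.histogram(W[(np.hypot(W[...,0]-.586,W[...,1]-.21)<.05)][:,2],np.arange(0,.15,.005))[0])
print(rim(W,(.586,.2105),.028,.042,.01,.006))
E
```

```text
[0.58538799 0.21167741 0.09916184] 0.6225146322096036 [ 0.07917508 -0.01922307 -0.5331918 ]
186 [0.58560593 0.21123024] 0.0016531513579982296 lowest 0.07101290200777248
[315 337 121 111 108 123  60   0   0   0   0   0   0   0  11  35  59  57
  60  65  57  58  72  83 106  36  38  38  37]
(array([0.5851, 0.2088]), 243, 14, np.float64(0.0013), np.float64(0.0278))
```

View pics/over.png

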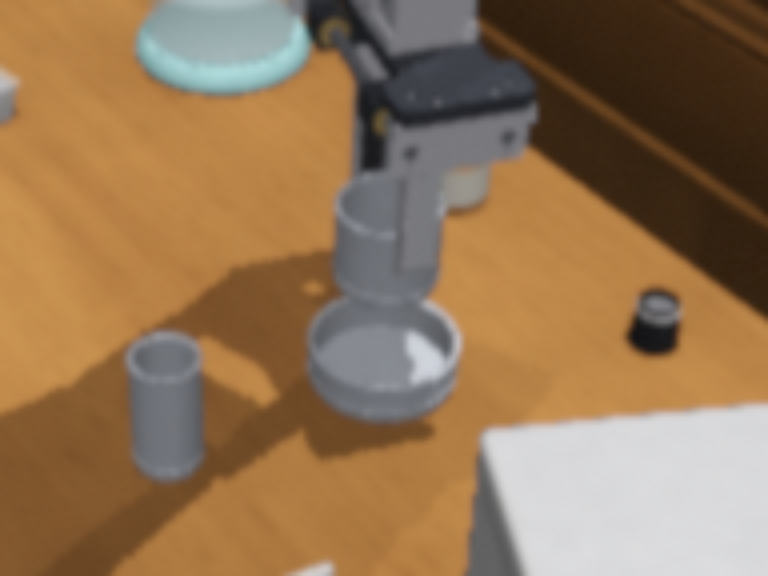

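Emit:
drive_tool(motion=[0, -0.0015, -0.01, 0, 0, 0, 0, -0.0015, -0.025, 0, 0, 0, 0, -0.0015, -0.04, 0, 0, 0, 0, -0.0015, -0.05, 0, 0, 0, 0, -0.0015, -0.055, 0, 0, 0])

```text
time: 5.75
eef_pos: [0.5848, 0.2094, 0.0423]
tool_rot: [-179.9, 0.1, 72.9]
contact_force: [0.5, -0.3, -0.4]
width: 0.624
```

Emit:
drive_tool(motion=[0, 0, -0.002, 0, 0, 0, 0, 0, -0.004, 0, 0, 0, 0, 0, -0.006, 0, 0, 0, 0, 0, -0.007, 0, 0, 0, 0, 0, -0.008, 0, 0, 0])

```text
time: 6.17
eef_pos: [0.5859, 0.2094, 0.0368]
tool_rot: [180.0, -0.0, 72.9]
contact_force: [0.1, -0.2, -0.8]
width: 0.627
```

Emit:
drive_tool(motion=[0, 0, -0.0005, 0, 0, 0, 0, 0, -0.001, 0, 0, 0, 0, 0, -0.0015, 0, 0, 0, 0, 0, -0.0015, 0, 0, 0])

```text
time: 6.5
eef_pos: [0.5857, 0.2093, 0.035]
tool_rot: [180.0, -0.0, 72.9]
contact_force: [0.6, -0.3, -1.4]
width: 0.623
```

Emit:
drive_tool(motion=[0, 0, -0.0005, 0, 0, 0, 0, 0, -0.001, 0, 0, 0, 0, 0, -0.001, 0, 0, 0])

```text
time: 6.75
eef_pos: [0.5858, 0.2093, 0.0342]
tool_rot: [180.0, -0.0, 72.9]
contact_force: [-0.0, 0.7, 2.2]
width: 0.626
```

Emit:
drive_tool(motion=[0, 0, -0.0005, 0, 0, 0, 0, 0, -0.0005, 0, 0, 0, 0, 0, -0.0005, 0, 0, 0])

```text
time: 7.0
eef_pos: [0.5858, 0.2094, 0.0342]
tool_rot: [180.0, -0.0, 72.9]
contact_force: [-3.5, -1.3, 6.3]
width: 0.62
```

Emit:
drive_tool(motion=[0, 0, 0.0005, 0, 0, 0, 0, 0, 0.0005, 0, 0, 0, 0, 0, 0.0005, 0, 0, 0], gripper=0.35)

```text
time: 7.25
eef_pos: [0.5857, 0.2093, 0.0338]
tool_rot: [-180.0, -0.0, 72.9]
contact_force: [-0.7, 0.2, -0.0]
width: 0.673
```

Emit:
drive_tool(motion=[0, 0, 0.0005, 0, 0, 0, 0, 0, 0.0005, 0, 0, 0, 0, 0, 0.0005, 0, 0, 0, 0, 0, 0.0005, 0, 0, 0], gripper=0.6)

```text
time: 7.58
eef_pos: [0.5857, 0.2093, 0.0344]
tool_rot: [-180.0, 0.0, 72.9]
contact_force: [0.6, 0.4, -0.7]
width: 0.8
```

Emit:
drive_tool(motion=[0, 0, 0.01, 0, 0, 0, 0, 0, 0.03, 0, 0, 0, 0, 0, 0.06, 0, 0, 0, 0, 0, 0.085, 0, 0, 0, 0, 0, 0.1, 0, 0, 0])

```text
time: 8.0
eef_pos: [0.5865, 0.2096, 0.1384]
tool_rot: [179.8, -0.1, 72.9]
contact_force: [0.6, 0.5, -0.5]
width: 0.802
```

Emit:
drive_tool(motion=[-0.015, 0.001, 0, 0, 0, 0, -0.045, 0.003, 0, 0, 0, 0, -0.08, 0.005, 0, 0, 0, 0, -0.115, 0.007, 0, 0, 0, 0, -0.1365, 0.0085, 0, 0, 0, 0])

```text
time: 8.42
eef_pos: [0.4466, 0.2178, 0.135]
tool_rot: [-180.0, -0.0, 72.9]
contact_force: [0.5, 0.1, -0.6]
width: 0.802
```

Emit:
drive_tool(motion=[0, 0, 0, 0, 0, 0, 0, 0, 0, 0, 0, 0])

```text
time: 8.58
eef_pos: [0.4492, 0.2181, 0.1357]
tool_rot: [179.9, -0.1, 72.9]
contact_force: [-1.3, -0.2, -0.3]
width: 0.802
```

```bash
python3 - <<'E'
from h import *
s=ctrl.observe(); print(s["eef_pos"],s["width"],s["contact_force"])
for n in ["scene","top"]:
    c,W=cam(n); cv2.imwrite(f"pics/med_{n}.png",cv2.resize(c["frame"][110:254,190:382],(768,576)))
    for t,c0,h,r in [("wide",(.586,.2105),.028,.042),("medium",(.586,.2105),.056,.029),("narrow",(.4495,.218),.074,.019)]:
        try: print(n,t,rim(W,c0,h,r,.008,.006))
        except Exception as e: print(n,t,"none")
E
```

```text
[0.44915556 0.21812079 0.13566933] 0.8015179176020211 [-1.25663475 -0.20946127 -0.30969538]
scene wide (array([0.5854, 0.2095]), 368, 14, np.float64(0.009), np.float64(0.0281))
scene medium (array([0.5851, 0.2075]), 207, 14, np.float64(0.0012), np.float64(0.0555))
scene narrow (array([0.449 , 0.2164]), 145, 14, np.float64(0.0011), np.float64(0.0736))
top wide (array([0.5861, 0.2119]), 266, 14, np.float64(0.0055), np.float64(0.0278))
top medium (array([0.586 , 0.2102]), 157, 14, np.float64(0.0011), np.float64(0.0554))
top narrow (array([0.4495, 0.218 ]), 0, 0, np.float64(nan), np.float64(nan))
  return _methods._mean(a, axis=axis, dtype=dtype,
  ret = ret.dtype.type(ret / rcount)
```

View pics/med_scene.png

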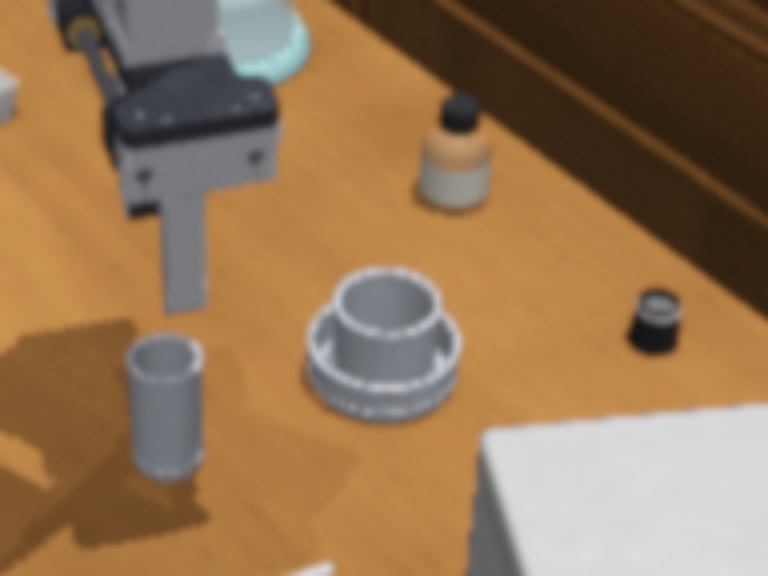

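Emit:
drive_tool(motion=[0, 0, -0.015, 0, 0, 0, 0, 0, -0.035, 0, 0, 0, 0, 0, -0.058, 0, 0, 0, 0, 0, -0.075, 0, 0, 0, 0, 0, -0.081, 0, 0, 0])

```text
time: 9.1
eef_pos: [0.449, 0.2172, 0.051]
tool_rot: [-179.8, 0.1, 72.8]
contact_force: [-0.2, 0.3, 0.2]
width: 0.803
```

Emit:
drive_tool(motion=[0, 0, 0, 0, 0, 0, 0, 0, 0, 0, 0, 0, 0, 0, 0, 0, 0, 0, 0, 0, 0, 0, 0, 0, 0, 0, 0, 0, 0, 0], gripper=0, newtons=15)

```text
time: 9.52
eef_pos: [0.4496, 0.218, 0.0543]
tool_rot: [179.9, -0.0, 72.9]
contact_force: [1.0, 0.6, 0.6]
width: 0.513
```

Emit:
drive_tool(motion=[0, 0, 0, 0, 0, 0, 0, 0, 0, 0, 0, 0, 0, 0, 0, 0, 0, 0, 0, 0, 0, 0, 0, 0, 0, 0, 0, 0, 0, 0], gripper=-0.4)

```text
time: 9.93
eef_pos: [0.4495, 0.218, 0.0538]
tool_rot: [180.0, -0.0, 72.9]
contact_force: [-0.1, 0.7, 5.0]
width: 0.408
```

Emit:
drive_tool(motion=[0, 0, 0, 0, 0, 0, 0, 0, 0, 0, 0, 0, 0, 0, 0, 0, 0, 0, 0, 0, 0, 0, 0, 0, 0, 0, 0, 0, 0, 0], gripper=-0.6, newtons=20)

```text
time: 10.35
eef_pos: [0.4495, 0.218, 0.0538]
tool_rot: [180.0, -0.0, 72.9]
contact_force: [0.3, 0.4, 5.9]
width: 0.408
```

Emit:
drive_tool(motion=[0, 0, 0.01, 0, 0, 0, 0, 0, 0.028, 0, 0, 0, 0, 0, 0.05, 0, 0, 0, 0, 0, 0.07, 0, 0, 0, 0, 0, 0.08, 0, 0, 0])

```text
time: 10.77
eef_pos: [0.4496, 0.218, 0.136]
tool_rot: [179.9, -0.1, 72.9]
contact_force: [-0.1, 0.6, 0.1]
width: 0.409
```

Emit:
drive_tool(motion=[0.01, -0.0007, 0, 0, 0, 0, 0.03, -0.002, 0, 0, 0, 0, 0.055, -0.0037, 0, 0, 0, 0, 0.08, -0.0054, 0, 0, 0, 0, 0.105, -0.007, 0, 0, 0, 0])

```text
time: 11.18
eef_pos: [0.5554, 0.2103, 0.1319]
tool_rot: [-179.9, 0.1, 72.9]
contact_force: [0.4, 0.6, -1.0]
width: 0.408
```

Emit:
drive_tool(motion=[0.018, -0.0012, 0, 0, 0, 0, 0.028, -0.0018, 0, 0, 0, 0, 0.0311, -0.0021, 0, 0, 0, 0, 0.0311, -0.0021, 0, 0, 0, 0, 0.0311, -0.0021, 0, 0, 0, 0])

```text
time: 11.6
eef_pos: [0.5848, 0.2086, 0.1325]
tool_rot: [-179.9, 0.0, 72.9]
contact_force: [-0.4, -0.9, -1.0]
width: 0.405
```

```bash
python3 - <<'E'
from h import *
s=ctrl.observe(); print(s["eef_pos"],s["width"],s["contact_force"])
c,W=cam("scene"); cv2.imwrite("pics/over2.png",cv2.resize(c["frame"][90:234,190:382],(768,576)))
m=(W[...,2]>.085)&(W[...,2]<.127)&(np.hypot(W[...,0]-.586,W[...,1]-.21)<.03)
P=W[m]; f=least_squares(lambda p:np.hypot(P[:,0]-p[0],P[:,1]-p[1])-.019,(.586,.21),loss="soft_l1",f_scale=.001)
print(len(P),f.x,np.sqrt(np.mean(f.fun**2)),"zmin",P[:,2].min())
print(rim(W,(.586,.209),.056,.029,.008,.004),rim(W,(.586,.209),.028,.042,.003,.004))
E
```

```text
[0.58479184 0.20857487 0.13248199] 0.40543388063247837 [-0.44082555 -0.92472839 -0.97446128]
278 [0.58506797 0.20863582] 0.001048376882552209 zmin 0.08502517804461975
(array([0.5848, 0.2076]), 132, 13, np.float64(0.0012), np.float64(0.0565)) (array([0.5852, 0.2095]), 270, 14, np.float64(0.0084), np.float64(0.0287))
```

View pics/over2.png

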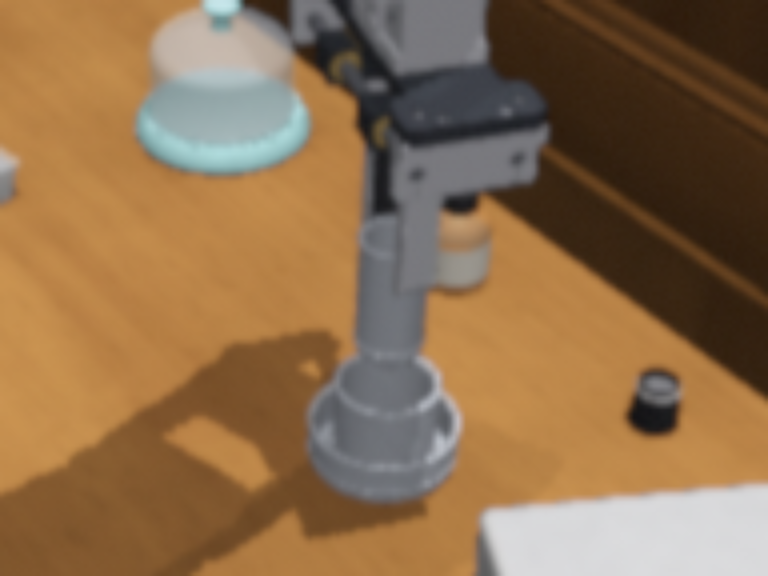

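Emit:
drive_tool(motion=[0, -0.0005, -0.01, 0, 0, 0, 0, -0.0005, -0.025, 0, 0, 0, 0, -0.0005, -0.042, 0, 0, 0, 0, -0.0005, -0.056, 0, 0, 0, 0, -0.0005, -0.062, 0, 0, 0])

```text
time: 12.07
eef_pos: [0.5839, 0.2081, 0.0689]
tool_rot: [-179.9, 0.1, 72.9]
contact_force: [0.6, 0.2, -1.0]
width: 0.406
```

Emit:
drive_tool(motion=[0, 0, -0.002, 0, 0, 0, 0, 0, -0.004, 0, 0, 0, 0, 0, -0.006, 0, 0, 0, 0, 0, -0.007, 0, 0, 0, 0, 0, -0.008, 0, 0, 0])

```text
time: 12.48
eef_pos: [0.5855, 0.2083, 0.0639]
tool_rot: [180.0, -0.0, 72.9]
contact_force: [-0.7, 0.7, -0.5]
width: 0.409
```

Emit:
drive_tool(motion=[0, 0, -0.0005, 0, 0, 0, 0, 0, -0.001, 0, 0, 0, 0, 0, -0.0015, 0, 0, 0, 0, 0, -0.0015, 0, 0, 0])

```text
time: 12.82
eef_pos: [0.5853, 0.2082, 0.062]
tool_rot: [180.0, -0.0, 72.9]
contact_force: [0.2, -0.8, -1.6]
width: 0.41
```

Emit:
drive_tool(motion=[0, 0, -0.0003, 0, 0, 0, 0, 0, -0.0006, 0, 0, 0, 0, 0, -0.0006, 0, 0, 0, 0, 0, -0.0006, 0, 0, 0])

```text
time: 13.15
eef_pos: [0.5855, 0.2083, 0.0618]
tool_rot: [180.0, -0.0, 72.9]
contact_force: [-1.5, 0.3, 4.5]
width: 0.411
```

Emit:
drive_tool(motion=[0, 0, -0.0003, 0, 0, 0, 0, 0, -0.0003, 0, 0, 0, 0, 0, -0.0003, 0, 0, 0])

```text
time: 13.4
eef_pos: [0.5856, 0.2083, 0.0618]
tool_rot: [179.9, -0.0, 72.9]
contact_force: [-1.6, -0.2, 7.1]
width: 0.41
```

Contact at the expected height (0.0538 + 0.008). I'll release and retreat.

Emit:
drive_tool(motion=[0, 0, 0.0005, 0, 0, 0, 0, 0, 0.0005, 0, 0, 0, 0, 0, 0.0005, 0, 0, 0], gripper=0)

```text
time: 13.65
eef_pos: [0.5852, 0.2082, 0.0613]
tool_rot: [-180.0, 0.0, 72.9]
contact_force: [0.5, -0.3, -0.3]
width: 0.502
```

Emit:
drive_tool(motion=[0, 0, 0.0005, 0, 0, 0, 0, 0, 0.0005, 0, 0, 0, 0, 0, 0.0005, 0, 0, 0, 0, 0, 0.0005, 0, 0, 0, 0, 0, 0.0005, 0, 0, 0], gripper=0.4)

```text
time: 14.07
eef_pos: [0.5853, 0.2082, 0.062]
tool_rot: [-180.0, 0.0, 72.9]
contact_force: [-0.2, 0.2, -0.4]
width: 0.699
```

Emit:
drive_tool(motion=[0, 0, 0.01, 0, 0, 0, 0, 0, 0.03, 0, 0, 0, 0, 0, 0.06, 0, 0, 0, 0, 0, 0.09, 0, 0, 0, 0, 0, 0.115, 0, 0, 0])

```text
time: 14.48
eef_pos: [0.5854, 0.2083, 0.1801]
tool_rot: [179.9, -0.1, 72.9]
contact_force: [0.1, -0.1, -0.2]
width: 0.704
```

Emit:
drive_tool(motion=[-0.02, 0.015, 0, 0, 0, 0, -0.055, 0.04, 0, 0, 0, 0, -0.09, 0.065, 0, 0, 0, 0, -0.125, 0.09, 0, 0, 0, 0, -0.15, 0.11, 0, 0, 0, 0])

```text
time: 14.9
eef_pos: [0.4332, 0.3191, 0.178]
tool_rot: [180.0, -0.0, 72.9]
contact_force: [0.8, 1.1, 0.0]
width: 0.701
```

Emit:
drive_tool(motion=[-0.02, 0.015, 0, 0, 0, 0, -0.04, 0.03, 0, 0, 0, 0, -0.04, 0.03, 0, 0, 0, 0])

```text
time: 15.15
eef_pos: [0.3926, 0.3503, 0.1781]
tool_rot: [180.0, -0.1, 73.1]
contact_force: [0.1, -0.7, 0.3]
width: 0.698
```

```bash
python3 - <<'E'
from h import *
s=ctrl.observe(); print(s["eef_pos"],s["width"],s["contact_force"])
ims=[]
for n in ["scene","top"]:
    c,W=cam(n); ims.append(cv2.resize(c["frame"][100:292,150:406],(400,300)) if n=="scene" else cv2.resize(c["frame"][50:290,120:440],(400,300)))
    for t,h,r,d in [("wide",.028,.042,.003),("medium",.056,.029,.006),("narrow",.082,.019,.008)]:
        print(n,t,rim(W,(.5855,.2095),h,r,d,.005))
    for t in ["oil_bottle","brass_box","movement_holder"]:
        for d in finder.outline_of(t,n)[:1]:
            P=W[d["region"]]; P=P[~np.isnan(P[:,0])]; print(t,round(d["conf"],2),np.round(np.median(P,0),3))
cv2.imwrite("pics/final.png",np.hstack(ims))
E
```

```text
[0.39260109 0.35029465 0.17810966] 0.6976178814677751 [ 0.0573943  -0.72045161  0.27586778]
scene wide (array([0.5862, 0.2106]), 270, 12, np.float64(0.0063), np.float64(0.0285))
scene medium (array([0.5857, 0.2083]), 200, 14, np.float64(0.0055), np.float64(0.056))
scene narrow (array([0.5846, 0.2069]), 130, 14, np.float64(0.0014), np.float64(0.0821))
oil_bottle 0.63 [0.716 0.313 0.043]
brass_box 0.82 [0.399 0.421 0.022]
movement_holder 0.68 [0.449 0.069 0.014]
top wide (array([0.5863, 0.2118]), 261, 14, np.float64(0.008), np.float64(0.0279))
top medium (array([0.5861, 0.2102]), 184, 14, np.float64(0.0042), np.float64(0.0556))
top narrow (array([0.5857, 0.2097]), 103, 14, np.float64(0.0011), np.float64(0.0814))
oil_bottle 0.75 [0.718 0.323 0.049]
movement_holder 0.59 [0.454 0.078 0.012]
```

View pics/final.png

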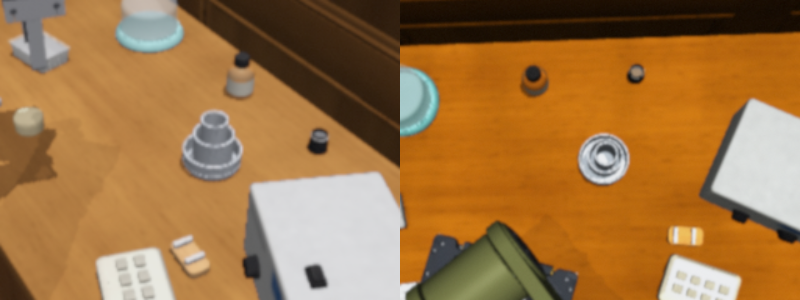

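The picture shows the nest upright and concentric, at (212,145) in the scene view and (605,158) in the top view. The rims are at 28, 56 and 82 mm, as they should be.

```bash
python3 -c "
from workcell import ctrl; print(ctrl.finish_job())"
```

```text
the job is handed in; nothing more can be done
None
```

The nest is built where the wide beaker stood: the medium beaker is inside the wide one and the narrow one inside the medium. I lowered each until it touched the floor below, then released it. The job was handed in at about 15 s of robot time.

- **Nest:** both cameras put the rims at about 28, 56 and 82 mm, the heights for each beaker sitting flat on the floor of the one round it. Their centres agree to within about 2 mm in the top view and 4 mm in the scene view.
- **Wide beaker:** the top view shows it unmoved, within 0.1 mm. The last scene-view fit reads about 1.8 mm off its first one, but that fit was noisy because the other beakers' walls fell within it.
- **Other things on the counter:** the oil bottle, brass box and movement holder read within about 3 mm of where they started. The brass box was not found in the last top view, where the arm stood in front of that part of the counter, so only the scene view confirms it.
- **Forces:** the wrist force reported at the end of each move never went above about 8 N.
- **Camera disagreement:** the two cameras differ by 1 to 3 mm in absolute position, so I relied on distances measured within one camera, which agreed to under 1 mm.

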